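# Walk the gang mould round to its fence

## Robot

A 6-joint arm with a two-finger parallel gripper is mounted at the origin on the work surface. World frame = base frame: x ahead of the robot, y to its left, z up, the work surface at z = 0. Lengths are in m, angles in rad, forces in N, time in s.
With the tool pointing down it reaches from about 0.4 to 0.825 m from the base axis. Payload 7 kg.
Tool frame: the origin (TCP) lies at the centre of the arm's flange, where the gripper is bolted on; the fingertips stand 178 mm ahead of it and the grasp point (between the pads) lies 159 mm ahead of it (arm.tip_reach is the distance from the TCP to the fingertips, in m); z points along the fingers, y is the direction in which the jaws open and shut (so a half turn about z gives the same grasp; the last joint's range is limited). The gripper opens to 88 mm and grips with 3 to 60 N. Pads are 19 mm wide; open, the fingers measure 130 mm over their backs; the gripper's body (78 mm by 193 mm) begins 47 mm behind the grasp point.
Start: joints at [-0.843, 0.359, 0.012, 0, -1.224, -0.288], TCP at [0.287, -0.611, 0.405] pointing down, gripper open.
Joint ranges: [-3.07, 3.07], [-1.43, 2.12], [-1.02, 1.25], [-3.03, 1.67], [-3.05, -0], [-3.03, 3.03]. Speed limits (rad/s): [2.39, 2.39, 3.01, 3.14, 3.14, 3.14].

## Interface

Orientations are given as [roll, pitch, yaw] about the fixed x, y, z axes, in that order (R = Rz(yaw) Ry(pitch) Rx(roll)).
In Python, from station import arm gives the robot as it stands.
- The arm moves only by the shell command python3 -m inch 'ROWS' [OPENING] [FORCE]. ROWS is JSON, a list that holds one entry, the list of rows, each a list of 6 numbers: the shift along the world's x, y, z in units of 200 mm (1.0 is 200 mm), then the turn, a rotation vector about the world's x, y, z in units of 180 degrees (1.0 is 180 degrees). A call has 1 to 8 rows; each row is the pose to reach, as a shift and turn from the pose commanded when the call began, turning the shorter way round; what a row does not reach only later rows make up. A row lasts 1/8 s, in which the tool goes at most 62.5 mm and 10.7 degrees, less where a joint would pass 70% of its speed; a pose out of reach is approached as far as the arm can. A call with a number of a shift or a turn outside -1 to 1 is refused whole. A call with a gripper value outside its range is refused whole. OPENING is the finger opening in mm, from 0 to 87.6, set as the call begins (- or left out, the last holds). The fingers move at their own pace and stop on an object; FORCE is the grip in N (left out, the last holds). Time passes only in rows, so rows that repeat a pose let the fingers close. It gives the time, the measured TCP pose, the force and the opening at its end, in the units of the state.
- arm.get_state(): the state, without advancing time (a new reading comes with each control period).
- arm.grab_frame(name): name is "scene" or "top" or "wrist"; returns the picture (384x512x3 uint8, blue, green, red); there is no depth.
- arm.camera_params(name): a dict with "vertical_fov" (degrees; the focal length in pixels is half the picture's height over the tangent of half this angle, whatever the lens; pixels are square), "cx", "cy" (the principal point, pixels), "pose" (4x4, takes a point from camera to world coordinates). Camera axes: x right, y down, z forward; pixel columns grow to the right and rows downward; lengths in m; the calibration is good to about 2 mm. A picture is of the moment at which its call begins: read the wrist's pose just before it. camera_params takes no time and is no camera call; for the wrist camera it gives the pose at the moment of the call.
- arm.job_done(): hands the job in, once; it reports no verdict.
Trained networks look in the newest picture that a camera, given by its name, has taken for a name from the list of things; names that differ only in an ending like _2 or _b are one class to them, and where a whole thing is asked for, a point or a joint stands for the part that bears it (a point fixed in the world has none). Each returns a list of dicts, best first, with "score" (0 to 1); they miss things now and then, are a little off and sometimes report something else, mostly with a low value. They report only what shows in the picture. A call takes as long as a camera call. They do not tell look-alikes from the thing itself.
- arm.search_frame(target, camera): "box" ([left, top, right, bottom] in pixels, round what is visible of it).
- arm.regions_of(target, camera): "region" (384x512 bool, what is visible of it) and "box" ([left, top, right, bottom] in pixels, round what is visible of it).
The state is a dict: "t": time; "q": joint angles; "qd": joint speeds; "joint_efforts": joint torques, N m; "eef_pos": TCP position; "ee_rot": TCP orientation; "force": force on the tool from outside, world axes, zero at the start; "moment": the same for the moment, N m; "width": finger opening in m.
Only numpy, scipy, OpenCV 4.12 (cv2) and the standard library are available. Lean on these libraries where they do the work, as an engineer would, in place of code of your own. Each camera call takes 0.05 s, during which the arm holds its last target.

## Task

The long iron marble mould stands roughly end-on to the fence on the steel bed and is too heavy and wide to pick up: push it round by its corners with the fingertips, one end and then the other, keeping it clear of the fence until it has come most of the way round. Then walk it home a corner at a time until one of its long sides, no matter which, lies flat against the fence, backed by the fence along its whole length. Push slowly without knocking it, never lift or tip it, and leave everything else where it stands.

Things in the scene. Friction and masses are not known exactly. Their poses are not given: they have to be found in the camera images.
- mould: dark cast-iron box, 140 mm long, 90 wide, 40 high, 1.9 to 2.7 kg, three cups (46, 36, 26 mm) in a row in its top; slides on the bed under 4 to 13 N; pushed sideways near one end it pivots near the other end. Origin: centre of its underside, 10 mm above the bench. y along the length (to the smallest cup), x across, z up. Starts with its length within 30 degrees of square to the fence
- fence: fixed dark steel angle bar on the far side of the bed; front face 260 mm long, 32 mm high. Origin: middle of the foot of that face, level with the bed top. x points square into the fence, y along it, z up. The mould starts with its centre 115 to 150 mm in front of this face, within 35 mm sideways of its middle; flat against it the centre is 45 mm in front
- bed: the mould bed: a fixed ground steel plate, 360 mm deep, 500 mm wide, 10 mm thick, lying on the bench. Origin: centre of its underside, on the bench top; x axis across its depth towards the fence, y along its width, axes parallel to the fence's. The fence's face is 130 mm beyond this centre
- cup_block: bystander standing on the bed near its left end: a small black graphite block, 46 by 46 mm, 36 mm high, with one cup in its top. Origin: centre of its underside. Leave it
- optic_mould: bystander standing on the bed near its right end: a brass ribbed cup, 46 mm across, 40 mm high. Origin: centre of its underside. Leave it
- paddle: bystander lying on the bench to the left of the bed: graphite paddle, 255 mm long with a wooden handle, 19 mm high. Origin: on its underside where pad and rod meet; x points towards the pad end (75 mm), the handle end is 180 mm the other way. Leave it
- tweezers: bystander lying on the bench to the right of the bed: steel tweezers 175 mm long, 8 mm high. Origin: centre of the underside, x along the length. Leave it
- pick: bystander lying on the bench to the right of the bed, beyond the tweezers: pick with a wooden handle, 210 mm long, 20 mm high. Origin: on the underside where handle and blade meet, x towards the point. Leave it
- frit_jar: bystander standing on the bench to the left of the bed: white plastic jar with a grey lid, 69 mm across, 84 mm high. Origin: centre of its underside. Leave it
- rod_cup: bystander standing on the bench to the right of the bed: aluminium cup, 76 mm across, 95 mm high, holding glass rods that rise to about 210 mm. Origin: centre of its underside. Leave it
Mind the look-alikes: they are no part of the job. What is shaped like the mould but green or turquoise is not meant.

How it is judged:
At the end, for the whole second after the job is handed in: The mould rests level and still on the bed with a long side flat against the fence: within 0.03 rad of parallel, its centre at most 48.5 mm from the fence face (45 mm when touching), and within 63 mm sideways of the middle of the fence, so that the fence backs its whole length (angle between the y axis of mould and the y axis of fence, either way round below 0.03 rad and x of mould in the frame of fence between -0.0485 and -0.042 m and y of mould in the frame of fence between -0.063 and 0.063 m and z of mould in the frame of fence below 0.003 m and angle between mould's own z axis and vertical below 0.03 rad and linear speed of mould below 0.01 m/s).
It fails at once if the mould is lifted or tipped (underside more than 6 mm off the bed or tilted more than 0.1 rad) (z of mould in the frame of fence above 0.006 m or angle between mould's own z axis and vertical above 0.1 rad).
It fails at once if the mould touches the fence while still more than 0.6 rad (35 degrees) out of line with it (contact force between mould and fence above 0.5 N and angle between the y axis of mould and the y axis of fence, either way round above 0.6 rad).
It fails at once if the arm or the gripper's body, not the fingers, pushes the mould (over 5 N) (contact force between the arm and mould above 5 N).
It fails at once if the mould is knocked or shoved (faster than 0.25 m/s) (linear speed of mould above 0.25 m/s).
It fails at once if a bystander is moved more than 15 mm (distance of any of cup_block, optic_mould, paddle, tweezers, pick, frit_jar, rod_cup from where it was at the start of the episode above 0.015 m).
It also fails if it takes over 61 s, if anything falls off the work surface, if the arm or the gripper's body presses on something with over 40 N, if the wrist force passes 120 N, or if a joint passes its speed limit or range.

## Working session

There is one attempt and no reset: what is moved stays moved. The work goes in short steps, Python scripts to look and compute and a shell command to move; the robot and the scene stay as the last step left them, time stands still between calls to the robot, and variables do not carry over. Pictures are saved under pics/ and viewed, and the job is handed in when it is done.

```bash
mkdir -p pics; ls
python3 - <<'E'
from station import arm
import cv2
print(arm.get_state())
for n in ("scene","top"):
    f=arm.grab_frame(n); cv2.imwrite(f"pics/{n}0.png",f)
    p=arm.camera_params(n); print(n,p)
for n in ("mould","fence","bed"):
    for r in arm.search_frame(n,"top"): print(n,r)
E
```

```text
pics
{'t': 0.0, 'q': array([-8.42908057e-01,  3.59393747e-01,  1.10414723e-02, -3.13422147e-04,
       -1.22411560e+00, -2.88098241e-01]), 'qd': array([ 0.00052028, -0.00013011, -0.00057378, -0.00071519, -0.000414  ,
        0.00122272]), 'joint_efforts': array([ 4.85823675e-04, -5.82714200e+01,  2.93064612e+01,  6.99748233e+00,
        6.93586378e-03, -1.56536134e-04]), 'eef_pos': array([ 0.28728643, -0.61059217,  0.40371706]), 'ee_rot': array([ 3.13990628e+00, -1.92484527e-04, -2.70190920e+00]), 'force': array([ 0.38689156, -0.70982131,  0.72232786]), 'moment': array([-1.43527685e-02, -5.59216698e-05,  2.06007161e-02]), 'width': 0.08780351135457273}
scene {'vertical_fov': 42.968188269747394, 'cx': 261.8144488856048, 'cy': 187.78295491518006, 'pose': array([[-0.85131689,  0.31893266, -0.41658314,  1.11487895],
       [ 0.52434038,  0.54455843, -0.65461689,  0.94126894],
       [ 0.01807515, -0.77571778, -0.63082106,  0.99877139],
       [ 0.        ,  0.        ,  0.        ,  1.        ]])}
top {'vertical_fov': 50.631426505218805, 'cx': 252.5826731567613, 'cy': 194.0303284411549, 'pose': array([[ 1.10665218e-02, -9.84656452e-01,  1.74152817e-01,
         3.16245339e-01],
       [-9.99937914e-01, -1.11245092e-02,  6.43199335e-04,
        -1.15100901e-02],
       [ 1.30403425e-03, -1.74149123e-01, -9.84718428e-01,
         1.17777151e+00],
       [ 0.00000000e+00,  0.00000000e+00,  0.00000000e+00,
         1.00000000e+00]])}
mould {'box': [326.0, 93.4, 376.9, 136.3], 'score': 0.96}
mould {'box': [113.5, 271.6, 176.7, 322.1], 'score': 0.72}
mould {'box': [123.6, 92.2, 182.0, 139.8], 'score': 0.6}
mould {'box': [234.4, 157.9, 286.9, 217.4], 'score': 0.58}
fence {'box': [230.8, 126.6, 316.1, 162.0], 'score': 0.96}
fence {'box': [326.6, 194.3, 341.0, 210.2], 'score': 0.73}
bed {'box': [165.3, 112.7, 357.0, 269.5], 'score': 0.91}
```

Run:
```python
import cv2
f=cv2.imread("pics/top0.png"); cv2.imwrite("pics/top0c.png",cv2.resize(f[80:340,90:400],None,fx=2.3,fy=2.3,interpolation=cv2.INTER_CUBIC))
```

```text
(no output)
```

View pics/top0c.png

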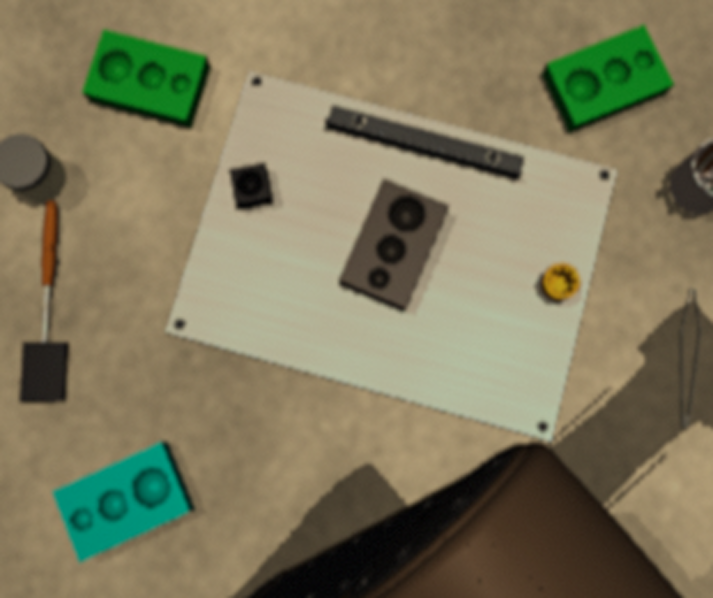

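View pics/scene0.png

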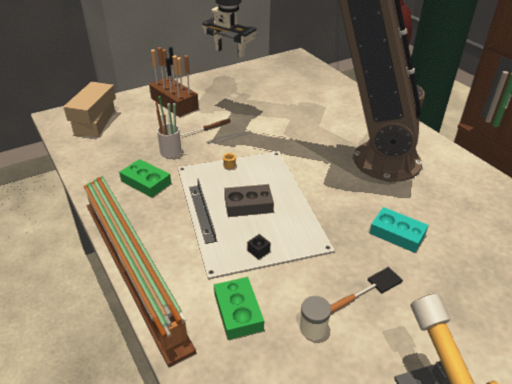

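The mould meant is the dark iron one at about (260,187) in the top picture. The green ones at (152,115) and (352,114) and the turquoise one at (145,297) are look-alikes. The fence is the dark bar from about (232,130) to (317,157). Next I'll measure the frames.

```bash
cat > h.py <<'E'
from station import arm
import cv2, numpy as np
from scipy.optimize import least_squares
def K(p):
    f=192/np.tan(np.radians(p["vertical_fov"]/2)); return f
def proj(p,X):
    T=np.linalg.inv(p["pose"]); c=np.asarray(X)@T[:3,:3].T+T[:3,3]; f=K(p)
    return np.c_[f*c[:,0]/c[:,2]+p["cx"], f*c[:,1]/c[:,2]+p["cy"]]
def back(p,uv,z):
    uv=np.atleast_2d(uv); f=K(p)
    d=np.c_[(uv[:,0]-p["cx"])/f,(uv[:,1]-p["cy"])/f,np.ones(len(uv))]@p["pose"][:3,:3].T
    o=p["pose"][:3,3]; s=(z-o[2])/d[:,2]; return o+d*s[:,None]
def box(c,yaw,sx,sy,z0,z1):
    R=np.array([[np.cos(yaw),-np.sin(yaw)],[np.sin(yaw),np.cos(yaw)]])
    xy=np.array([[a*sx/2,b*sy/2] for a,b in((1,1),(1,-1),(-1,-1),(-1,1))])@R.T+c
    return np.vstack([np.c_[xy,np.full(4,z0)],np.c_[xy,np.full(4,z1)]])
def sil(p,c,yaw,dims,shape=(384,512),S=4):
    pts=proj(p,box(c,yaw,*dims)); h=cv2.convexHull(((pts+0.5)*S).astype(np.float32).reshape(-1,1,2))
    m=np.zeros((shape[0]*S,shape[1]*S),np.uint8); cv2.fillConvexPoly(m,h.astype(np.int32),255)
    return cv2.resize(m,(shape[1],shape[0]),interpolation=cv2.INTER_AREA)/255.
def fit(p,mask,dims,x0):
    from scipy.optimize import minimize
    m=cv2.GaussianBlur(mask.astype(np.float32),(0,0),1)
    def cost(v):
        return ((cv2.GaussianBlur(sil(p,v[:2],v[2],dims),(0,0),1)-m)**2).sum()
    best=None
    x=np.array(x0,float)
    for k in range(2):
        sim=np.vstack([x,x+[.01,0,0],x+[0,.01,0],x+[0,0,.12]])
        r=minimize(cost,x,method="Nelder-Mead",options=dict(initial_simplex=sim,xatol=1e-4,fatol=1e-3)); x=r.x
    return x,r.fun
MD=(.09,.14,.01,.05)
E
python3 - <<'E'
from h import *
p=arm.camera_params("top")
arm.grab_frame("top")
for n in("bed","fence","mould"):
    for i,r in enumerate(arm.regions_of(n,"top")):
        b=r["box"]; print(n,b,r["score"],r["region"].sum()); np.save(f"{n}{i}.npy",r["region"])
E
python3 - <<'E'
from h import *
p=arm.camera_params("top")
# rough bed from crop corners
uv=np.array([(252,72),(615,172),(550,438),(166,332)])/2.3+[90,80]
P=back(p,uv,.01); print(P)
print([np.linalg.norm(P[i]-P[(i+1)%4]) for i in range(4)])
uv=np.array([(326,128),(521,180)])/2.3+[90,80]; F=back(p,uv,.01); print("fence foot",F, np.linalg.norm(F[0]-F[1]))
uv=np.array([(386,180),(450,206),(405,300),(341,279)])/2.3+[90,80]; M=back(p,uv,.05); print("mould",M,M.mean(0),[np.linalg.norm(M[i]-M[(i+1)%4]) for i in range(4)])
E
```

```text
bed [166.2, 113.1, 356.9, 270.6] 0.95 18315
fence [232.2, 129.0, 316.3, 162.2] 0.87 1052
fence [190.1, 147.2, 209.9, 172.8] 0.69 302
mould [237.0, 159.8, 283.2, 215.8] 0.96 1636
mould [323.8, 93.2, 380.8, 137.3] 0.86 1674
mould [93.7, 170.1, 121.7, 256.0] 0.64 853
mould [111.5, 271.5, 177.1, 323.6] 0.56 1871
[[ 0.77552543  0.15272463  0.01      ]
 [ 0.64480261 -0.32107217  0.01      ]
 [ 0.30578655 -0.229659    0.01      ]
 [ 0.43107843  0.24888211  0.01      ]]
[np.float64(0.49149960364355), np.float64(0.35112427724518025), np.float64(0.4946712528129163), np.float64(0.35761710818849823)]
fence foot [[ 0.69977425  0.05369926  0.01      ]
 [ 0.63274243 -0.19935095  0.01      ]] 0.26177790604489565
mould [[ 0.61998005 -0.02464972  0.05      ]
 [ 0.58762484 -0.10430874  0.05      ]
 [ 0.46945418 -0.04912288  0.05      ]
 [ 0.49446783  0.02927533  0.05      ]] [ 0.54288173 -0.0372015   0.05      ] [np.float64(0.08597917467547887), np.float64(0.13042156729036256), np.float64(0.08229193421660581), np.float64(0.13660610468952605)]
```

```bash
cat >> h.py <<'E'
def frame():
    return np.load("bed.npy")   # cx,cy,yaw of bed
def toF(xy):
    c=frame(); R=np.array([[np.cos(c[2]),-np.sin(c[2])],[np.sin(c[2]),np.cos(c[2])]])
    return (np.atleast_2d(xy)-c[:2])@R-[.13,0]
def fromF(xy):
    c=frame(); R=np.array([[np.cos(c[2]),-np.sin(c[2])],[np.sin(c[2]),np.cos(c[2])]])
    return (np.atleast_2d(xy)+[.13,0])@R.T+c[:2]
E
python3 - <<'E'
from h import *
p=arm.camera_params("top")
bm=np.load("bed0.npy"); 
# fill holes: hull of bed
for k in (0,):
    x,f=fit(p,cv2.morphologyEx(bm.astype(np.uint8),cv2.MORPH_CLOSE,np.ones((61,61))) ,(.36,.5,0,.01),[.54,-.037,-.26]); print("bed",x,f)
np.save("bed.npy",x)
m=np.load("mould0.npy"); v,f=fit(p,m,MD,[.543,-.037,.4]); print("mould",v,f,"inF",toF(v[:2]),"rel deg",np.degrees(v[2]-x[2]))
fd=np.load("fence0.npy"); 
y,f=fit(p,fd,(.02,.26,.01,.042),[.68,-.07,-.26]); print("fence",y,f,toF(y[:2]))
im=cv2.imread("pics/top0.png"); im=cv2.resize(im,None,fx=3,fy=3,interpolation=cv2.INTER_CUBIC)
def dr(pts,col):
    q=((proj(p,pts)+.5)*3).astype(int)
    for i in range(4):
        cv2.line(im,tuple(q[i]),tuple(q[(i+1)%4]),col,1); cv2.line(im,tuple(q[4+i]),tuple(q[4+(i+1)%4]),col,1)
dr(box(x[:2],x[2],.36,.5,0,.01),(0,0,255)); dr(box(v[:2],v[2],*MD),(0,255,255))
P=fromF([[0,-.13],[0,.13]]); q=((proj(p,np.c_[P,[.01,.01]])+.5)*3).astype(int); cv2.line(im,tuple(q[0]),tuple(q[1]),(255,0,255),1)
q=((proj(p,np.c_[P,[.042,.042]])+.5)*3).astype(int); cv2.line(im,tuple(q[0]),tuple(q[1]),(255,0,0),1)
cv2.imwrite("pics/fit0.png",im[320:830,470:1090])
E
```

```text
bed [ 0.53937369 -0.035551   -0.26203829] 47.39651996440235
mould [ 0.54076077 -0.03350354  1.17664122] 3.104880915740239 inF [[-0.12919066  0.00233689]] rel deg 82.43026372727572
fence [ 0.67667816 -0.07369201 -0.26138566] 47.5390725837636 [[ 0.01249786 -0.00127034]]
```

View pics/fit0.png

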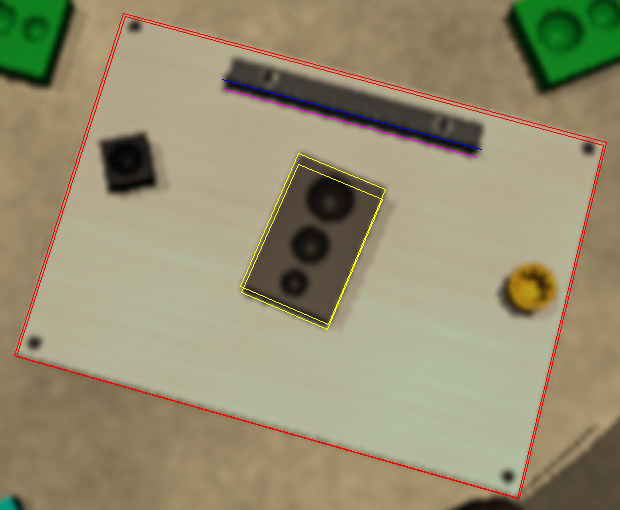

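```bash
python3 -m inch '[[[0,0.28,0,0,0,-0.05],[0,0.58,0,0,0,-0.1],[0,0.87,0,0,0,-0.15],[0,1,0,0,0,-0.19]]]' 0 20; python3 -m inch '[[[0.1,0.3,0,0,0,-0.05],[0.25,0.6,0,0,0,-0.1],[0.45,0.87,0,0,0,-0.15],[0.65,1,0,0,0,-0.19]]]'; python3 -m inch '[[[0.2,0.3,0,0,0,0],[0.45,0.6,0,0,0,0],[0.7,0.9,-0.2,0,0,0],[0.95,1,-0.4,0,0,0],[1,1,-0.5,0,0,0]]]'
```

```text
t: 0.95
eef_pos: [0.2868, -0.4084, 0.4052]
ee_rot: [-3.141, 0.001, 2.981]
force: [0.6, -0.0, 0.8]
width: 0.0534
t: 1.45
eef_pos: [0.4062, -0.2194, 0.4056]
ee_rot: [3.14, 0.002, 2.382]
force: [1.5, -1.7, 1.1]
width: 0.0131
t: 2.08
eef_pos: [0.6044, -0.021, 0.3085]
ee_rot: [3.139, 0.002, 2.389]
force: [0.5, 0.1, 0.4]
width: 0.0006
```

```bash
python3 -m inch '[[[0.02,0.15,-0.1,0,0,0],[0.02,0.15,-0.3,0,0,0],[0.02,0.15,-0.5,0,0,0],[0.02,0.15,-0.54,0,0,0],[0.02,0.15,-0.54,0,0,0]]]'
python3 - <<'E'
from h import *
s=arm.get_state();print(toF(s["eef_pos"][:2]),s["eef_pos"])
for n in("scene","wrist","top"): cv2.imwrite(f"pics/{n}1.png",arm.grab_frame(n))
a=cv2.imread("pics/scene1.png")[120:300,150:350]; cv2.imwrite("pics/scene1c.png",cv2.resize(a,None,fx=3,fy=3,interpolation=cv2.INTER_CUBIC))
E
```

```text
t: 2.7
eef_pos: [0.6072, 0.0078, 0.1997]
ee_rot: [3.141, 0.0, 2.388]
force: [1.5, 3.5, -1.3]
width: 0.0004
[[-0.07574951  0.05947742]] [0.6071799  0.00784253 0.19967286]
```

View pics/scene1c.png

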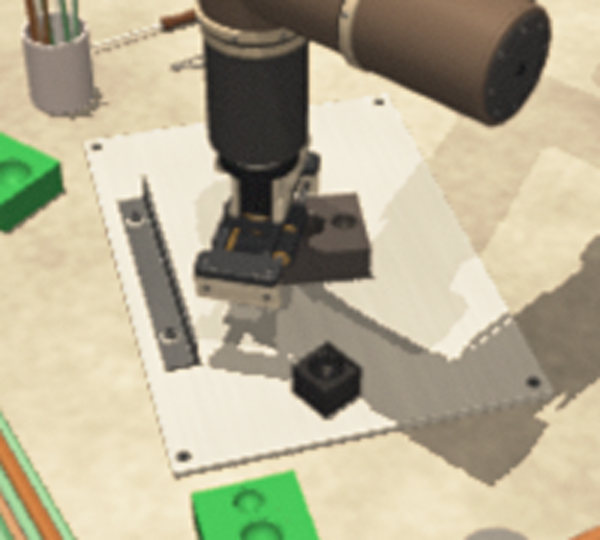

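View pics/wrist1.png

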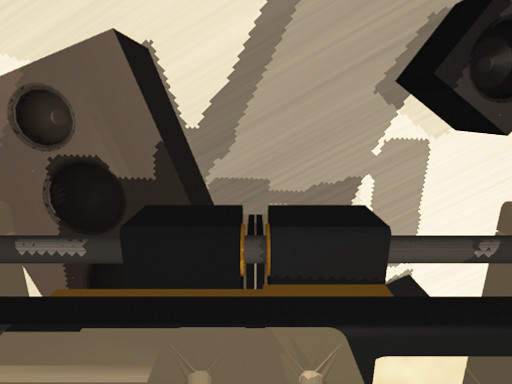

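View pics/top1.png

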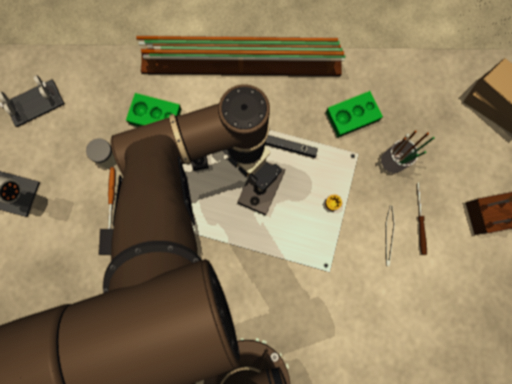

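Run:
```python
from h import *
s=arm.get_state();print(s["t"],toF(s["eef_pos"][:2]),s["eef_pos"],s["force"],s["moment"])
p=arm.camera_params("top")
rs=arm.regions_of("mould","top")
for r in rs: print(r["box"],r["score"])
p=arm.camera_params("wrist");print(np.round(p["pose"],3))
```

```text
2.85 [[-0.07581517  0.05914208]] [0.60702961 0.00753564 0.20064303] [ 1.44035957  3.45163827 -1.73934183] [ 1.3368441  -0.68495407  0.07095718]
[236.0, 163.3, 286.7, 217.1] 0.87
[326.8, 92.7, 380.8, 137.3] 0.82
[124.0, 91.4, 182.5, 128.6] 0.72
[265.3, 137.5, 315.0, 160.1] 0.58
[[ 0.684  0.705  0.184  0.558]
 [ 0.729 -0.662 -0.173  0.053]
 [ 0.     0.252 -0.968  0.18 ]
 [ 0.     0.     0.     1.   ]]
```

```bash
python3 -m inch '[[[-0.01,-0.025,0,0,0,0],[-0.02,-0.05,0,0,0,0],[-0.03,-0.075,0,0,0,0],[-0.04,-0.1,0,0,0,0],[-0.05,-0.125,0,0,0,0]]]'
cat >> h.py <<'E'
def see(tag,x0=None,cam="top",idx=0,view=True):
    im=arm.grab_frame(cam); p=arm.camera_params(cam); rs=arm.regions_of("mould",cam)
    s=arm.get_state(); T=toF(s["eef_pos"][:2])[0]
    print("t",round(s["t"],2),"tcpF",T.round(4),"z",s["eef_pos"][2].round(4),"yawF",np.degrees(s["ee_rot"][2]-frame()[2]).round(1),"F",s["force"].round(1))
    c=None
    for r in rs:
        ys,xs=np.nonzero(r["region"]); 
        if len(xs)<50: continue
        w=toF(back(p,[xs.mean(),ys.mean()],.04)[:,:2])[0]
        if -.22<w[0]<-.02 and abs(w[1])<.15 and len(xs)>500:
            c=r;break
    if c is None: print("no mould",[ (r["box"],r["score"]) for r in rs])
    else:
        best=None
        w0=fromF(w)[0]
        last=np.load("last.npy") if x0 is None else x0
        v,f=fit(p,c["region"],MD,[w0[0],w0[1],last])
        print("mould F",toF(v[:2])[0].round(4),"rel",np.degrees(v[2]-frame()[2]).round(1),"cost",round(f,1),"px",c["region"].sum(), "score",c["score"]); np.save("last.npy",v[2])
        im=im.copy()
        b=proj(p,box(v[:2],v[2],*MD)); S=3
        im=cv2.resize(im,None,fx=S,fy=S,interpolation=cv2.INTER_CUBIC); q=((b+.5)*S).astype(int)
        for i in range(4): cv2.line(im,tuple(q[4+i]),tuple(q[4+(i+1)%4]),(0,255,255),1)
        P=fromF([[0,-.13],[0,.13]]); q=((proj(p,np.c_[P,[.01,.01]])+.5)*S).astype(int); cv2.line(im,tuple(q[0]),tuple(q[1]),(255,0,255),1)
        q=((proj(p,np.array([[*s["eef_pos"][:2],.02]]))+.5)*S).astype(int)[0]; cv2.circle(im,tuple(q),4,(0,0,255),1)
        m=(proj(p,[[*v[:2],.03]])[0]*S).astype(int)
        y0=max(0,min(m[1]-220,im.shape[0]-440)); x00=max(0,min(m[0]-300,im.shape[1]-600)); im=im[y0:y0+440,x00:x00+600]
    cv2.imwrite(f"pics/{tag}.png",im)
E
python3 -c "
from h import *
see('s2',1.17)
see('s2s',cam='scene')"
```

```text
t: 3.52
eef_pos: [0.5976, -0.0179, 0.2014]
ee_rot: [3.139, 0.002, 2.388]
force: [4.5, 3.0, -2.4]
width: 0.0005
t 3.62 tcpF [-0.0785  0.0317] z 0.2014 yawF 151.8 F [3.8 2.2 1.3]
mould F [-0.1422 -0.0136] rel 67.8 cost 527.6 px 1009 score 0.87
t 3.73 tcpF [-0.0787  0.0319] z 0.2012 yawF 151.8 F [2.6 1.  2.1]
mould F [-0.1583 -0.0085] rel 76.7 cost 491.3 px 758 score 0.91
```

View pics/s2.png

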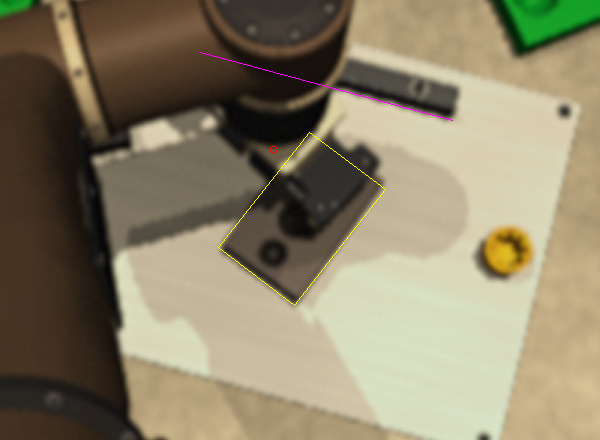

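View pics/s2s.png

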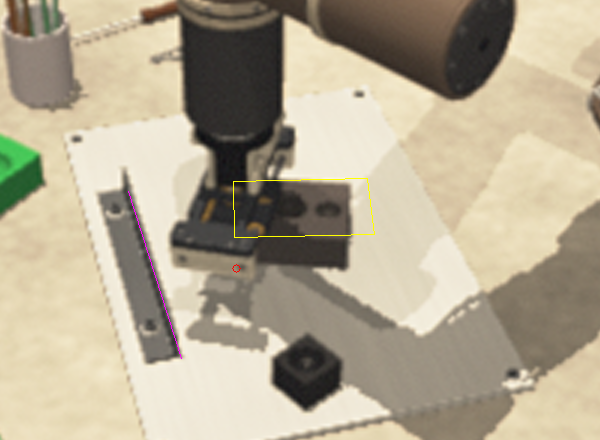

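```bash
python3 -m inch '[[[-0.006,-0.024,0,0,0,0],[-0.012,-0.047,0,0,0,0],[-0.018,-0.07,0,0,0,0],[-0.024,-0.093,0,0,0,0],[-0.03,-0.116,0,0,0,0]]]'
cat >> h.py <<'E'
def jfit(data,x0):
    from scipy.optimize import minimize
    def cost(v):
        t=0
        for p,m,bg in data:
            s=sil(p,v[:2],v[2],MD); t+=((1-s)*m).sum()+(s*(1-m)*bg).sum()
        return t
    x=np.array(x0,float)
    for k in range(3):
        sim=np.vstack([x,x+[.012,0,0],x+[0,.012,0],x+[0,0,.15]])
        r=minimize(cost,x,method="Nelder-Mead",options=dict(initial_simplex=sim,xatol=1e-4,fatol=1e-2)); x=r.x
    return x,r.fun
def see2(tag,x0=None,cams=("top","scene")):
    s=arm.get_state(); T=toF(s["eef_pos"][:2])[0]
    print("t",round(s["t"],2),"tcpF",T.round(4),"z",s["eef_pos"][2].round(4),"yawF",np.degrees(s["ee_rot"][2]-frame()[2]).round(1),"F",s["force"].round(1))
    data=[];ims=[];w0=None
    for cam in cams:
        im=arm.grab_frame(cam); p=arm.camera_params(cam); rs=arm.regions_of("mould",cam); c=None
        for r in rs:
            ys,xs=np.nonzero(r["region"])
            if len(xs)<200: continue
            w=toF(back(p,[xs.mean(),ys.mean()],.04)[:,:2])[0]
            if -.25<w[0]<-.015 and abs(w[1])<.15: c=r;break
        if c is None: print(cam,"no mould"); continue
        if w0 is None: w0=w
        bg=(cv2.GaussianBlur(im,(0,0),.7).max(2)>115).astype(float)
        data.append((p,c["region"].astype(float),bg)); ims.append((cam,im,p,c))
    if not data: return
    last=np.load("last.npy") if x0 is None else x0
    a=fromF(w0)[0]; v,f=jfit(data,[a[0],a[1],last]); np.save("last.npy",v[2])
    cF=toF(v[:2])[0]; rel=v[2]-frame()[2]
    print("mould F",cF.round(4),"rel",np.degrees(rel).round(1),"cost",round(f,1),[int(d[1].sum()) for d in data])
    for nm,a,b in(("big-left",1,-1),("big-right",-1,-1),("small-left",1,1),("small-right",-1,1)):
        R=np.array([[np.cos(rel),-np.sin(rel)],[np.sin(rel),np.cos(rel)]]); print("  ",nm,(cF+R@[a*.045,b*.07]).round(4))
    S=3;out=[]
    for cam,im,p,c in ims:
        im=cv2.resize(im,None,fx=S,fy=S,interpolation=cv2.INTER_CUBIC); q=((proj(p,box(v[:2],v[2],*MD))+.5)*S).astype(int)
        for i in range(4): cv2.line(im,tuple(q[4+i]),tuple(q[4+(i+1)%4]),(0,255,255),1); cv2.line(im,tuple(q[i]),tuple(q[(i+1)%4]),(0,200,0),1)
        P=fromF([[0,-.13],[0,.13]]); q=((proj(p,np.c_[P,[.01,.01]])+.5)*S).astype(int); cv2.line(im,tuple(q[0]),tuple(q[1]),(255,0,255),1)
        q=((proj(p,np.array([[*s["eef_pos"][:2],.02]]))+.5)*S).astype(int)[0]; cv2.circle(im,tuple(q),4,(0,0,255),1)
        m=(proj(p,[[*v[:2],.03]])[0]*S).astype(int); m=np.clip(m,[200,200],[512*S-200,384*S-200])
        out.append(im[m[1]-200:m[1]+200,m[0]-200:m[0]+200])
    cv2.imwrite(f"pics/{tag}.png",np.hstack(out))
E
python3 -c "
from h import *
see2('s3')"
```

```text
t: 4.35
eef_pos: [0.5913, -0.0406, 0.201]
ee_rot: [3.139, 0.001, 2.388]
force: [3.8, 4.8, 1.4]
width: 0.0004
t 4.35 tcpF [-0.0785  0.0086] z 0.201 yawF 151.8 F [3.8 4.8 1.4]
mould F [-0.1423 -0.0272] rel 56.2 cost 179.1 [1140, 891]
   big-left [-0.059  -0.0288]
   big-right [-0.1091 -0.1035]
   small-left [-0.1754  0.0492]
   small-right [-0.2255 -0.0256]
```

View pics/s3.png

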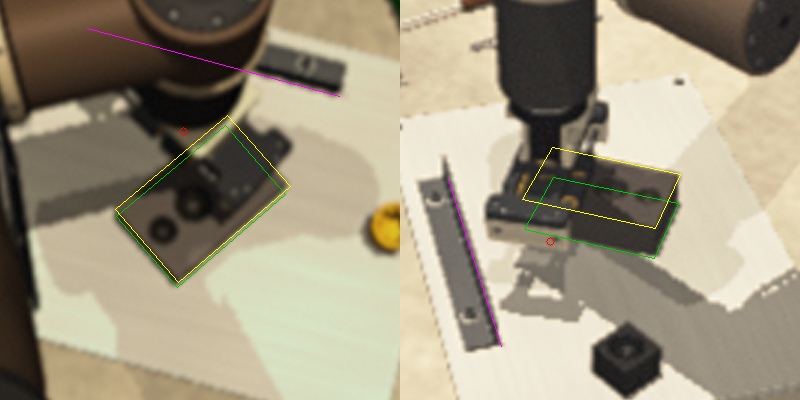

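```bash
python3 -m inch '[[[0.01,0.03,0.05,0,0,0],[0.01,0.03,0.32,0,0,0],[-0.25,-0.03,0.32,0,0,-0.05],[-0.55,-0.09,0.32,0,0,-0.1],[-0.83,-0.145,0.32,0,0,-0.15],[-0.83,-0.145,0.32,0,0,-0.178],[-0.83,-0.145,0.15,0,0,-0.178],[-0.83,-0.145,0,0,0,-0.178]]]'
python3 -c "
from h import *
see2('s4')"
```

```text
t: 5.55
eef_pos: [0.4275, -0.0922, 0.1977]
ee_rot: [3.138, -0.04, 1.845]
force: [-0.5, -0.4, -0.4]
width: 0.0003
t 5.55 tcpF [-0.2234 -0.0837] z 0.1977 yawF 120.7 F [-0.5 -0.4 -0.4]
mould F [-0.1418 -0.0279] rel 56.8 cost 72.1 [481, 1328]
   big-left [-0.0586 -0.0286]
   big-right [-0.1079 -0.1039]
   small-left [-0.1758  0.0481]
   small-right [-0.2251 -0.0272]
```

View pics/s4.png

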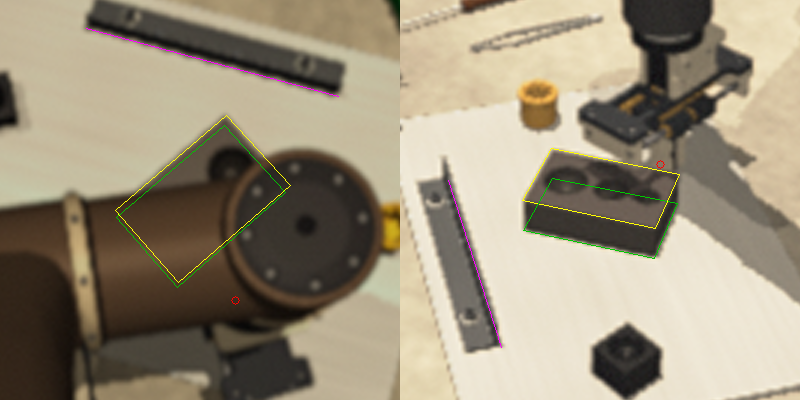

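```bash
python3 -m inch '[[[0.01,0.07,0,0,0,0],[0.025,0.12,0,0,0,0],[0.04,0.145,0,0,0,0],[0.06,0.16,0,0,0,0],[0.08,0.175,0,0,0,0],[0.1,0.19,0,0,0,0],[0.12,0.205,0,0,0,0],[0.14,0.22,0,0,0,0]]]'
python3 -c "
from h import *
see2('s5')"
```

```text
t: 6.75
eef_pos: [0.4569, -0.0617, 0.195]
ee_rot: [3.141, -0.066, 1.857]
force: [-8.8, -1.1, 3.8]
width: 0.0005
t 6.75 tcpF [-0.2029 -0.0466] z 0.195 yawF 121.4 F [-8.8 -1.1  3.8]
top no mould
mould F [-0.1297 -0.0229] rel 49.2 cost 132.5 [1241]
   big-left [-0.0473 -0.0346]
   big-right [-0.1062 -0.1027]
   small-left [-0.1533  0.057 ]
   small-right [-0.2121 -0.0111]
```

View pics/s5.png

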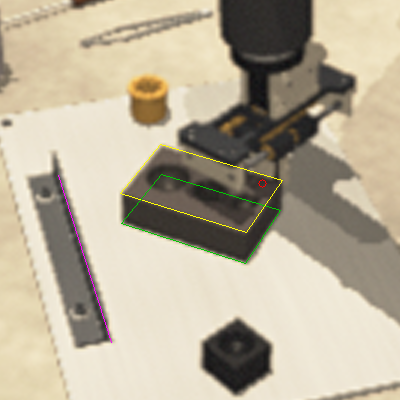

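```bash
python3 -m inch '[[[0.018,0.022,0,-0.004,-0.001,0],[0.037,0.043,0,-0.008,-0.002,0],[0.055,0.063,0,-0.012,-0.003,0],[0.074,0.084,0,-0.016,-0.005,0],[0.094,0.105,0,-0.02,-0.006,0],[0.118,0.124,0,-0.02,-0.006,0],[0.136,0.133,0,-0.02,-0.006,0]]]'
python3 -c "
from h import *
see2('s6')"
```

```text
t: 7.82
eef_pos: [0.4893, -0.0591, 0.1922]
ee_rot: [3.135, -0.046, 1.88]
force: [-7.6, 0.2, 2.7]
width: 0.0002
t 7.83 tcpF [-0.1723 -0.0358] z 0.1922 yawF 122.7 F [-7.6  0.2  2.7]
top no mould
mould F [-0.1064 -0.0152] rel 39.6 cost 150.8 [1215]
   big-left [-0.0271 -0.0405]
   big-right [-0.0964 -0.0978]
   small-left [-0.1163  0.0674]
   small-right [-0.1857  0.01  ]
```

View pics/s6.png

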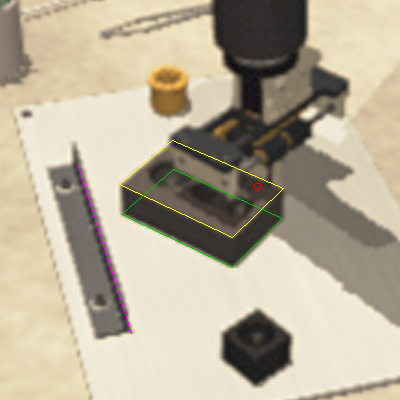

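```bash
python3 -c "
from h import *
s=arm.get_state();print(s['q'].round(3),s['eef_pos'],s['ee_rot'])"
```

```text
[ 0.258  0.319 -0.603 -0.077 -0.645 -3.03 ] [ 0.48966485 -0.05897806  0.19231998] [ 3.13337244 -0.04564182  1.87987985]
```

```bash
python3 -m inch '[[[-0.08,0.0,0.05,0,0,0.05],[-0.14,0.03,0.25,0,0,0.1],[-0.14,0.04,0.27,0,0,0.155],[-0.14,0.04,0.27,0,0,0.21],[-0.14,0.04,0.27,0,0,0.265],[-0.14,0.04,0.27,0,0,0.32],[-0.14,0.04,0.27,0,0,0.32]]]'
python3 -c "
from h import *
see2('s7');s=arm.get_state();print(s['q'].round(3),s['eef_pos'],s['ee_rot'])"
```

```text
t: 8.9
eef_pos: [0.4636, -0.0506, 0.2472]
ee_rot: [3.128, -0.045, 2.885]
force: [0.3, -0.9, 0.2]
width: 0.0006
t 8.9 tcpF [-0.1993 -0.0342] z 0.2472 yawF 180.3 F [ 0.3 -0.9  0.2]
top no mould
mould F [-0.1062 -0.0148] rel 39.7 cost 42.3 [1429]
   big-left [-0.0269 -0.0399]
   big-right [-0.0961 -0.0974]
   small-left [-0.1163  0.0678]
   small-right [-0.1856  0.0103]
[ 0.298  0.202 -0.606 -0.049 -0.795 -2.093] [ 0.46347329 -0.05069604  0.2471854 ] [ 3.12825216 -0.04460207  2.88307818]
```

View pics/s7.png

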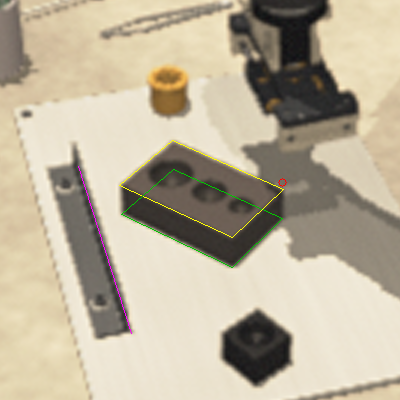

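```bash
python3 -m inch '[[[0.02,0.077,0,-0.008,-0.013,0],[0.02,0.077,-0.15,-0.008,-0.013,0],[0.02,0.077,-0.255,-0.008,-0.013,0],[0.07,0.064,-0.255,-0.008,-0.013,0],[0.098,0.072,-0.255,-0.008,-0.013,0],[0.126,0.08,-0.255,-0.008,-0.013,0],[0.154,0.088,-0.255,-0.008,-0.013,0],[0.182,0.096,-0.255,-0.008,-0.013,0]]]'
python3 -c "
from h import *
see2('s8');s=arm.get_state();print(s['q'].round(3),s['eef_pos'],s['ee_rot'])"
```

```text
t: 10.1
eef_pos: [0.4988, -0.0318, 0.1964]
ee_rot: [-3.14, -0.002, 2.884]
force: [-7.0, 2.1, 1.2]
width: 0.0002
t 10.1 tcpF [-0.1702 -0.0069] z 0.1964 yawF 180.3 F [-7.   2.1  1.2]
top no mould
mould F [-0.0936 -0.0138] rel 31.0 cost 63.4 [1373]
   big-left [-0.019  -0.0507]
   big-right [-0.0962 -0.097 ]
   small-left [-0.0911  0.0694]
   small-right [-0.1682  0.0231]
[ 3.300e-01  3.180e-01 -6.210e-01  2.000e-03 -6.320e-01 -2.159e+00] [ 0.4995116  -0.03164509  0.19647116] [-3.14082744e+00  6.77959411e-04  2.88487929e+00]
```

View pics/s8.png

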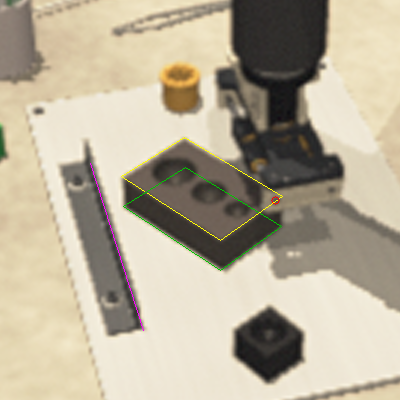

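```bash
python3 -m inch '[[[0.028,0.006,0,0,0,0],[0.057,0.012,0,0,0,0],[0.085,0.016,0,0,0,0],[0.114,0.019,0,0,0,0],[0.142,0.02,0,0,0,0]]]'
python3 -c "
from h import *
see2('s9')"
```

```text
t: 10.92
eef_pos: [0.5277, -0.0275, 0.1963]
ee_rot: [-3.141, -0.0, 2.885]
force: [-7.1, 3.8, 1.0]
width: 0.0002
t 10.93 tcpF [-0.1434  0.0048] z 0.1963 yawF 180.3 F [-7.1  3.8  1. ]
mould F [-0.072 -0.013] rel 20.1 cost 106.9 [297, 1359]
   big-left [-0.0057 -0.0633]
   big-right [-0.0902 -0.0942]
   small-left [-0.0538  0.0682]
   small-right [-0.1383  0.0373]
```

View pics/s9.png

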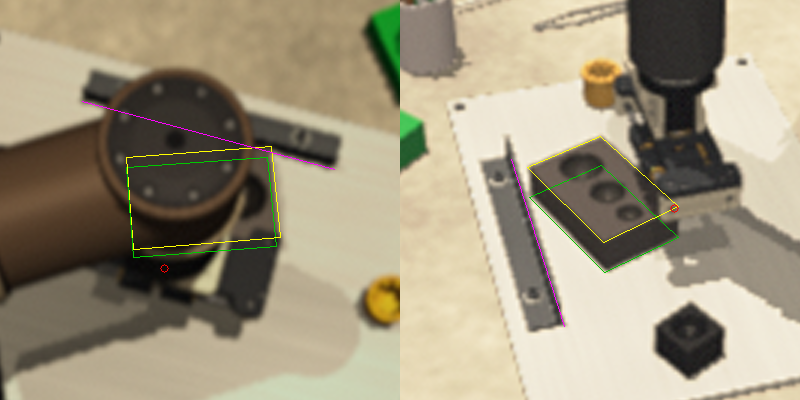

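```bash
python3 -m inch '[[[0.025,0.007,0,0,0,0],[0.05,0.014,0,0,0,0],[0.075,0.02,0,0,0,0],[0.1,0.024,0,0,0,0],[0.125,0.028,0,0,0,0],[0.15,0.03,0,0,0,0]]]'
python3 -c "
from h import *
see2('s10')"
```

```text
t: 11.88
eef_pos: [0.5579, -0.0215, 0.1963]
ee_rot: [-3.141, 0.0, 2.885]
force: [-5.8, 3.0, 1.8]
width: 0.0007
t 11.88 tcpF [-0.1158  0.0184] z 0.1963 yawF 180.3 F [-5.8  3.   1.8]
scene no mould
mould F [-0.0267 -0.0112] rel 0.4 cost 48.8 [340]
   big-left [ 0.0188 -0.0809]
   big-right [-0.0712 -0.0815]
   small-left [0.0178 0.0591]
   small-right [-0.0722  0.0585]
```

View pics/s10.png

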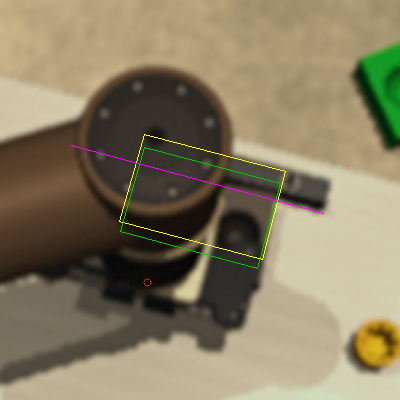

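```bash
python3 -c "
from h import *
see2('s11',x0=np.radians(11-15),cams=('scene',))"
```

```text
t 12.07 tcpF [-0.1153  0.0186] z 0.1964 yawF 180.3 F [-1.2  1.3 -0.8]
mould F [-0.055  -0.0157] rel 3.5 cost 62.8 [1193]
   big-left [-0.0058 -0.0828]
   big-right [-0.0956 -0.0883]
   small-left [-0.0143  0.0569]
   small-right [-0.1042  0.0514]
```

View pics/s11.png

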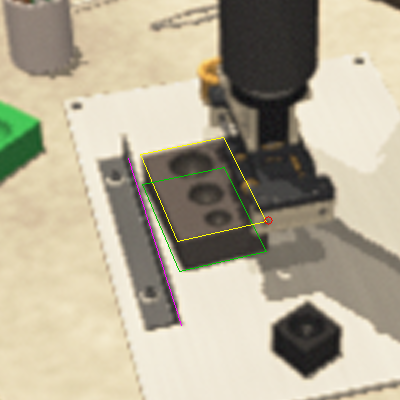

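```bash
python3 -m inch '[[[0.014,-0.004,0,0,0,0],[0.028,-0.007,0,0,0,0],[-0.058,0.015,0,0,0,0],[-0.1,-0.16,0,0,0,0],[-0.153,-0.338,0,0,0,0],[-0.095,-0.353,0,0,0,0],[-0.061,-0.362,0,0,0,0],[-0.033,-0.37,0,0,0,0]]]'
python3 -c "
from h import *
see2('s12')"
```

```text
t: 13.18
eef_pos: [0.5505, -0.0953, 0.1957]
ee_rot: [-3.14, -0.003, 2.885]
force: [-9.2, 0.7, 5.5]
width: 0.0006
t 13.18 tcpF [-0.1037 -0.0548] z 0.1957 yawF 180.3 F [-9.2  0.7  5.5]
top no mould
mould F [-0.0493 -0.0168] rel 4.5 cost 53.6 [1199]
   big-left [ 0.0011 -0.083 ]
   big-right [-0.0886 -0.0902]
   small-left [-0.01    0.0565]
   small-right [-0.0997  0.0494]
```

View pics/s12.png

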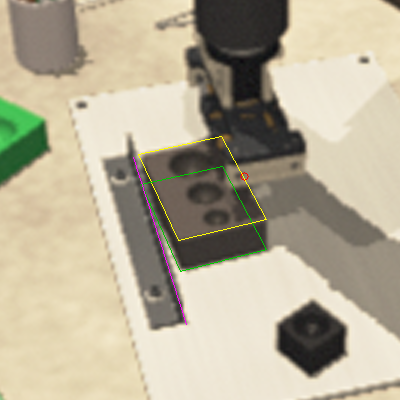

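```bash
python3 -m inch '[[[-0.068,0.018,0,0,0,0],[-0.02,0.21,0,0,0,0],[0.036,0.404,0,0,0,0],[0.055,0.399,0,0,0,0],[0.075,0.394,0,0,0,0],[0.092,0.389,0,0,0,0],[0.106,0.385,0,0,0,0],[0.118,0.382,0,0,0,0]]]'
python3 -c "
from h import *
see2('s13')"
```

```text
t: 14.38
eef_pos: [0.5739, -0.0197, 0.1956]
ee_rot: [-3.14, -0.001, 2.884]
force: [-5.7, 5.2, 1.1]
width: 0.0006
t 14.38 tcpF [-0.1007  0.0242] z 0.1956 yawF 180.3 F [-5.7  5.2  1.1]
mould F [-0.1499 -0.1201] rel 11.0 cost 12517.3 [12717, 1018]
   big-left [-0.0924 -0.1802]
   big-right [-0.1808 -0.1973]
   small-left [-0.1191 -0.0428]
   small-right [-0.2074 -0.0599]
```

View pics/s13.png

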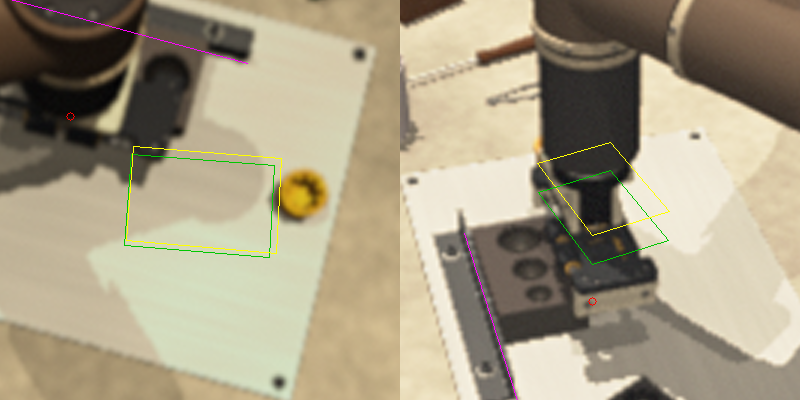

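```bash
python3 -m inch '[[[0.008,-0.002,0,0,0,0],[0.015,-0.004,0,0,0,0],[0.015,-0.004,0,0,0,0]]]'
python3 -c "
from h import *
see2('s14',x0=-.25,cams=('scene',))"
```

```text
t: 14.95
eef_pos: [0.576, -0.0207, 0.1954]
ee_rot: [-3.14, -0.003, 2.883]
force: [-8.5, 5.3, 3.9]
width: 0.0005
t 14.95 tcpF [-0.0985  0.0238] z 0.1954 yawF 180.2 F [-8.5  5.3  3.9]
mould F [-0.0407 -0.0198] rel -2.6 cost 39.5 [1019]
   big-left [ 0.001  -0.0918]
   big-right [-0.0889 -0.0877]
   small-left [0.0074 0.0481]
   small-right [-0.0825  0.0522]
```

View pics/s14.png

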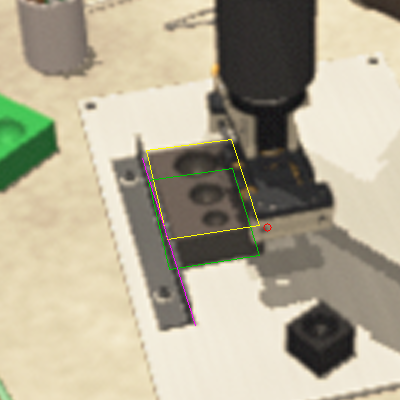

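```bash
python3 -m inch '[[[0.006,-0.0015,0,0,0,0],[0.012,-0.003,0,0,0,0],[0.012,-0.003,0,0,0,0],[0.012,-0.003,0,0,0,0]]]'
```

```text
t: 15.55
eef_pos: [0.5766, -0.0213, 0.1951]
ee_rot: [-3.139, -0.007, 2.883]
force: [-16.1, 9.0, 8.4]
width: 0.0002
```

```bash
python3 -m inch '[[[-0.068,0.018,0,0,0,0],[-0.12,-0.19,0,0,0,0],[-0.178,-0.392,0,0,0,0],[-0.14,-0.402,0,0,0,0],[-0.125,-0.406,0,0,0,0],[-0.113,-0.409,0,0,0,0],[-0.105,-0.412,0,0,0,0],[-0.105,-0.412,0,0,0,0]]]'
python3 -c "
from h import *
see2('s15',x0=-.26,cams=('scene',))"
```

```text
t: 16.55
eef_pos: [0.5551, -0.1027, 0.1947]
ee_rot: [-3.138, -0.01, 2.884]
force: [-18.3, 5.2, 10.2]
width: 0.0006
t 16.55 tcpF [-0.0975 -0.0608] z 0.1947 yawF 180.2 F [-18.3   5.2  10.2]
mould F [-0.0422 -0.0199] rel 3.1 cost 55.8 [1138]
   big-left [ 0.0065 -0.0874]
   big-right [-0.0834 -0.0922]
   small-left [-0.001   0.0524]
   small-right [-0.0908  0.0476]
```

View pics/s15.png

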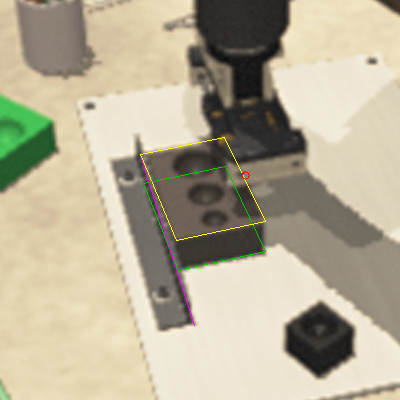

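```bash
python3 -m inch '[[[-0.05,0.013,0,0,0,0],[0.006,0.221,0,0,0,0],[0.025,0.216,0,0,0,0],[0.04,0.212,0,0,0,0],[0.052,0.209,0,0,0,0],[0.06,0.207,0,0,0,0],[0.06,0.207,0,0,0,0]]]'
python3 -c "
from h import *
s=arm.get_state();print(toF(s['eef_pos'][:2]),s['force'])"
python3 -m inch '[[[-0.04,0.01,0,0,0,0],[-0.15,0.04,0,0,0,0],[-0.35,0.09,0.2,0,0,0],[-0.5,0.13,0.5,0,0,0],[-0.5,-0.17,0.8,0,0,0],[-0.5,-0.47,1,0,0,0],[-0.5,-0.77,1,0,0,0],[-0.5,-1,1,0,0,0]]]'
python3 -c "
from h import *
see2('s16',x0=-.26)"
```

```text
t: 17.52
eef_pos: [0.5665, -0.0607, 0.1944]
ee_rot: [-3.139, -0.011, 2.884]
force: [-21.4, 14.1, 10.8]
width: 0.0007
[[-0.09727136 -0.01721436]] [-21.40648452  14.10030727  10.8348229 ]
t: 18.52
eef_pos: [0.4719, -0.253, 0.3976]
ee_rot: [-3.141, 0.007, 2.887]
force: [0.6, 0.9, 0.8]
width: 0.0006
t 18.52 tcpF [-0.1388 -0.2275] z 0.3976 yawF 180.4 F [0.6 0.9 0.8]
top no mould
mould F [-0.0431 -0.0201] rel 0.1 cost 31.0 [1240]
   big-left [ 0.0021 -0.09  ]
   big-right [-0.0879 -0.0902]
   small-left [0.0018 0.05  ]
   small-right [-0.0882  0.0498]
```

View pics/s16.png

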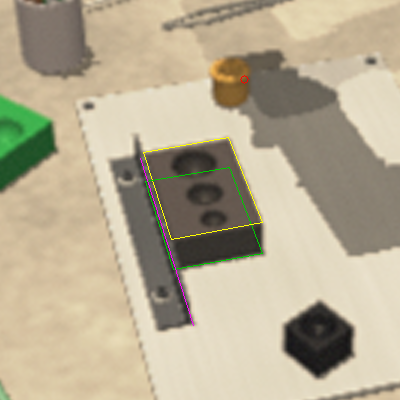

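```bash
python3 -m inch '[[[-0.2,-0.3,0,0,0,0],[-0.4,-0.6,0,0,0,0],[-0.6,-0.9,0,0,0,0],[-0.6,-1,0,0,0,0],[-0.6,-1,0,0,0,0]]]' 
python3 -c "
from h import *
see2('s17',x0=-.26)
f=arm.grab_frame('top'); cv2.imwrite('pics/top17.png',cv2.resize(f[80:340,90:400],None,fx=2.3,fy=2.3,interpolation=cv2.INTER_CUBIC))"
```

```text
t: 19.35
eef_pos: [0.3513, -0.4524, 0.3949]
ee_rot: [-3.141, 0.001, 2.884]
force: [0.0, 0.6, -0.3]
width: 0.0001
t 19.35 tcpF [-0.2037 -0.4514] z 0.3949 yawF 180.2 F [ 0.   0.6 -0.3]
mould F [-0.0435 -0.0175] rel -0.5 cost 77.3 [1650, 1239]
   big-left [ 0.0009 -0.0879]
   big-right [-0.0891 -0.0871]
   small-left [0.0021 0.0521]
   small-right [-0.0879  0.0529]
```

View pics/top17.png

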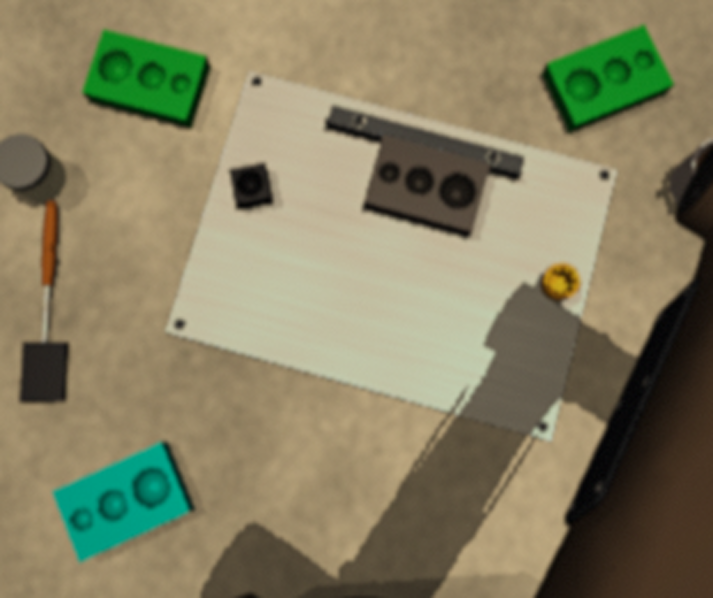

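View pics/s17.png

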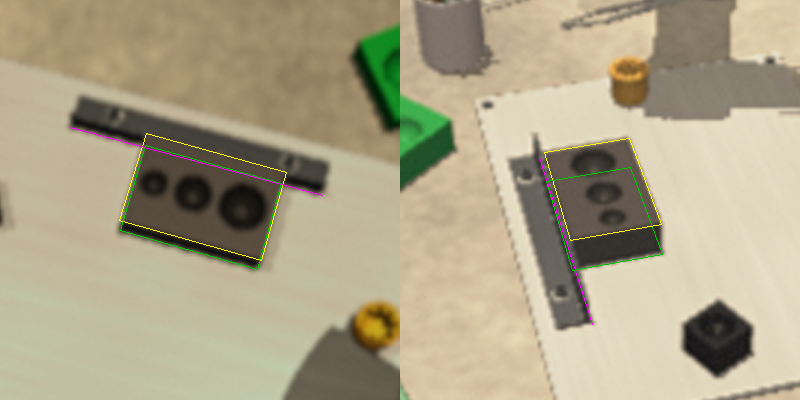

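Both cameras show the mould flat on the fence: the angle fits within 0.5° of parallel and the centre is about 18 mm right of the fence's middle. The cup block at (252,185), the brass cup at (561,281), the paddle and the jar have not moved in the crop. I'll hand the job in.

```bash
python3 -c "
from station import arm
print(arm.job_done())"
```

```text
the job is handed in; nothing more can be done
None
```

The mould is flat against the fence and the job is handed in, at about 19.5 s of the 61 s allowed. No verdict was reported.

**What I did:** With closed fingertips I pushed the large-cup end to the right, then the small-cup end round. I kept the mould off the fence until it was within about 20° of parallel. Then I walked it home with pushes on alternate ends and one last seating push in the middle.

**Last checks:**
- **Flat on the fence:** Both ends and the middle stopped hard at 18–26 N, with the tool within 0.5 mm of the same distance from the fence. The mould is therefore flush along its length.
- **Position:** The camera fits gave an angle of 0.1° and -0.5° to the fence, with the centre 18–20 mm to the right of its middle. They put the centre at 43–43.5 mm from the face, closer than the 45 mm contact allows; that is within the 2 mm calibration error.
- **Bystanders:** The cup block, brass cup, paddle and jar are where they stood in the top picture. The rod cup was partly hidden by the arm, and the tweezers and pick were not rechecked; nothing was worked near them.

**What went wrong on the way:**
- **Joint limit:** Joint 6 reached the end of its range during one push, tilting the tool about 4° and shifting the path. I backed off, turned the gripper the other way and carried on.
- **Poor camera fits:** Some mid-task fits were wrong because the arm hid the mould. I discarded those and went by force and clearer views.

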